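Put the studio's misplaced containers back on their own stands

TASK

In the print studio the three containers stand on each other's places. Put each on its own, upright and centred: the tall round jar on the round cork coaster, the rectangular tin on the square white tile, and the short round tub in the steel drip tray. Park one on the empty six-sided plywood board on the way and leave that board empty at the end; never stand a container on the bare bench, drop it or tip it, and leave the tape roll, the squeegee and the brush where they lie.

Things in the scene. Friction and masses are not known exactly. Their poses are not given: they have to be found in the camera images.
- jar: Tall round jar of white plastic with a paper band: body 60 mm in diameter and straight up to 78 mm above its underside, then a shoulder and a screw lid 50 mm in diameter; 105 mm tall overall, about 0.25 to 0.5 kg. Starts standing on the tile. Origin: centre of its underside; z up.
- tin: Rectangular metal tin with a paper label, 60 mm (its x) by 36 mm (its y) and 85 mm tall, with a round black cap 24 mm in diameter and 12 mm high on top (97 mm overall), about 0.2 to 0.45 kg. Starts standing in the steel tray. Origin: centre of its underside; z up.
- tub: Short round tub of white plastic with a grey lid flush with its side: a straight cylinder 66 mm in diameter and 62 mm tall, about 0.2 to 0.4 kg. Starts standing on the cork coaster. Origin: centre of its underside; z up.
- cork: Place of the jar: a round cork coaster, 110 mm in diameter, 8 mm thick, fixed to the bench. Origin: centre of its underside, on the bench (its top is 8 mm above).
- tile: Place of the tin: a square white glazed tile, 110 by 110 mm, 8 mm thick, fixed to the bench. Origin: centre of its underside, on the bench (its top is 8 mm above).
- tray: Place of the tub: a rectangular steel drip tray, 136 mm (its x) by 116 mm (its y) outside, 130 by 110 mm inside; its inner floor is 8 mm above the bench and its 3 mm thick rim 14 mm above the bench; fixed. Origin: centre of its underside, on the bench.
- board: Spare place: a six-sided plywood board, 104 mm across flats and 120 mm across corners, 8 mm thick, fixed to the bench, empty at the start. Origin: centre of its underside, on the bench (its top is 8 mm above).
- tape: Bystander: a loose roll of packing tape lying flat, 100 mm in outer and 76 mm in inner diameter, 45 mm high. Origin: centre of its underside; z up.
- squeegee: Bystander: a loose squeegee lying flat, 200 mm long (its y), about 70 mm wide (its x; wooden grip 46 mm, rubber blade beyond it on +x), 22 mm high. Origin: centre of the wooden grip's underside; z up.
- brush: Bystander: a loose brush 170 mm long lying along its x, bristles to +x, under 30 mm high, between the places.
Not all that is in view belongs to the job. Leave any green or purple look-alike of the jar alone. What is shaped like the cork but blue is not meant.

How it is judged:
On the way:
1. one of the three containers stands by itself, upright, on the spare plywood board (((horizontal distance between jar and board below 0.03 m and height (world z) of jar between 0.005 and 0.012 m and angle between jar's own z axis and vertical below 0.1 rad and linear speed of jar below 0.02 m/s and contact force between the fingers and jar below 0.1 N) or (horizontal distance between tin and board below 0.03 m and height (world z) of tin between 0.005 and 0.012 m and angle between tin's own z axis and vertical below 0.1 rad and linear speed of tin below 0.02 m/s and contact force between the fingers and tin below 0.1 N) or (horizontal distance between tub and board below 0.03 m and height (world z) of tub between 0.005 and 0.012 m and angle between tub's own z axis and vertical below 0.1 rad and linear speed of tub below 0.02 m/s and contact force between the fingers and tub below 0.1 N))), for 0.2 s.
At the end, for the whole second after the job is handed in: The jar stands on the cork coaster, the tin on the tile and the tub in the tray, each upright (within 0.1 rad) on the place's surface with its centre within 15 mm of the place's centre, released and at rest; the spare board is empty (horizontal distance between jar and cork below 0.015 m and height (world z) of jar between 0.005 and 0.012 m and angle between each of jar, tin, tub's own z axis and vertical below 0.1 rad and linear speed of each of jar, tin, tub below 0.02 m/s and contact force between the fingers and jar below 0.1 N and horizontal distance between tin and tile below 0.015 m and height (world z) of tin between 0.005 and 0.012 m and contact force between the fingers and tin below 0.1 N and horizontal distance between tub and tray below 0.015 m and height (world z) of tub between 0.005 and 0.012 m and contact force between the fingers and tub below 0.1 N); the robot touches nothing.
It fails at once if a container stands on or touches down on the bare bench (height (world z) of any of jar, tin, tub below 0.004 m).
It fails at once if a container tips by more than 0.5 rad (angle between any of jar, tin, tub's own z axis and vertical above 0.5 rad).
It fails at once if a container is dropped (it falls freely faster than 0.7 m/s, about 25 mm) ((linear speed of jar above 0.7 m/s and contact force between the fingers and jar below 0.05 N) or (linear speed of tin above 0.7 m/s and contact force between the fingers and tin below 0.05 N) or (linear speed of tub above 0.7 m/s and contact force between the fingers and tub below 0.05 N)).
It fails at once if the tape roll, the squeegee or the brush is moved by more than 30 mm (distance of any of tape, squeegee, brush from where it was at the start of the episode above 0.03 m).
It also fails if it takes over 128 s, if anything falls off the work surface, if the arm or the gripper's body presses on something with over 40 N, if the wrist force passes 120 N, or if a joint passes its speed limit or range.

ROBOT

A 7-joint arm with a two-finger parallel gripper is mounted at the origin on the work surface. World frame = base frame: x ahead of the robot, y to its left, z up, the work surface at z = 0. Lengths are in m, angles in rad, forces in N, time in s.
With the tool pointing down it reaches from about 0.35 to 0.9 m from the base axis. Payload 7.2 kg.
Tool frame: the origin (TCP) lies at the very end of the fingers, on their centre line; the grasp point (between the pads) lies 19 mm behind it; z points along the fingers, y is the line along which they close (so a half turn about z gives the same grasp; the last joint's range is limited). The gripper opens to 88 mm and grips with 3 to 60 N. Pads are 20 mm wide; open, the fingers measure 115 mm over their backs; the gripper's body (75 mm by 178 mm) begins 61 mm behind the grasp point.
Start: joints at [1.064, 0.411, -0.013, 1.596, 0.006, 1.134, -0.082], TCP at [0.266, -0.566, 0.223] pointing down, gripper open.
Joint ranges: [-2.95, 2.95], [-0.29, 1.99], [-1.47, 1.44], [0.14, 2.54], [-1.03, 4.17], [0.13, 1.85], [-2.86, 2.86]. Speed limits (rad/s): [2.39, 2.39, 3.01, 3.01, 3.14, 3.14, 3.14].

INTERFACE

Orientations are given as a rotation vector (axis times angle).
In Python, from plant import sensors, read_camera, camera_model, r gives the robot as it stands.
- The arm moves only by the tool move_arm, never from a script. Its arguments are lists of equal length, an entry for each row: "slide": the shift along the tool's x, y, z in units of 40 mm (1.0 is 40 mm), a list of three; "spin": the turn about the tool's z in units of 6 degrees (1.0 is 6 degrees). In form: {"slide": [[tx, ty, tz], ...], "spin": [spin, ...]}. A call has 1 to 20 rows; each row shifts and turns the commanded pose from where the row before left it, along the tool's axes as they then stand; what a row does not reach is not made up. A row lasts 1/8 s, in which the tool goes at most 62.5 mm and 10.7 degrees, less where a joint would pass 70% of its speed; a pose out of reach is approached as far as the arm can. A call is refused whole if a number of a shift passes 1 or a number of a turn 1, either way. A call with a gripper value outside its range is refused whole. "gripper" is the closure, from -1 (fully open) to 1 (shut), set as the call begins (left out, the last holds). The fingers move at their own pace and stop on an object; "newtons" is the grip in N (left out, the last holds). Time passes only in rows, so rows that do not move let the fingers close. It gives the time, the measured TCP pose, the force, the opening and the grip force at its end, in the units of the state.
- sensors.get_state(): the state, without advancing time (a new reading comes with each control period).
- read_camera(name): name is "scene" or "side" or "wrist"; returns the picture (480x640x3 uint8, red, green, blue); there is no depth.
- camera_model(name): a dict with "K" (3x3 intrinsics, pixels), "k1" (the pictures are not rectified: a ray, as slopes to the right and down, at radius r is drawn at 1 + k1 r^2 times it, then the intrinsics apply), "R" (3x3) and "t" (3): a world point X has camera coordinates R X + t; the wrist camera has in their place "mount" (4x4, takes a point from camera to tool coordinates, whose origin is the TCP and whose axes are the flange's). Camera axes: x right, y down, z forward; pixel columns grow to the right and rows downward; lengths in m; the calibration is good to about 2 mm. A picture is of the moment at which its call begins: read the wrist's pose just before it. camera_model takes no time and is no camera call.
- r.sign_off(): hands the job in; it is judged then, once.
The state is a dict: "t": time; "joint_positions": joint angles; "qd": joint speeds; "joint_efforts": joint torques, N m; "ee_pos": TCP position; "tcp_rot": TCP orientation; "contact_force": force on the tool from outside, world axes, zero at the start; "torque": the same for the moment, N m; "gripper_width": finger opening in m; "gripper_force": force on a finger pad.
Only numpy, scipy, OpenCV 4.12 (cv2) and the standard library are available. Lean on these libraries where they do the work, as an engineer would, in place of code of your own. Each camera call takes 0.05 s, during which the arm holds its last target. There are 200 camera calls.

## Working session

There is one attempt and no reset: what is moved stays moved. The work goes in short steps, Python scripts to look and compute and a tool call to move; the robot and the scene stay as the last step left them, time stands still between calls to the robot, and variables do not carry over. Pictures are saved under pics/ and viewed, at most 14 in all, crops included, and the job is handed in when it is done.

Besides the shell and the picture viewer there is one more tool, called after "Emit:" in YAML: its name, and indented under it one key for each argument. move_arm: Moves the arm, as the interface text tells. Its arguments: {"type":"object","properties":{"slide":{"type":"array","items":{"type":"array","items":{"type":"number"}}},"spin":{"type":"array","items":{"type":"number"}},"gripper":{"type":"number"},"newtons":{"type":"number"}},"required":["slide","spin"]}

```bash
mkdir -p pics; ls; python3 - <<'E'
from plant import sensors, read_camera, camera_model, r
import cv2
s=sensors.get_state();print(s['t'],s['ee_pos'],s['tcp_rot'],s['gripper_width'])
for n in ('scene','side','wrist'):
    cv2.imwrite(f'pics/{n}0.png',read_camera(n)[:,:,::-1]); m=camera_model(n);print(n,{k:(v.round(4).tolist() if hasattr(v,'round') and hasattr(v,'tolist') else v) for k,v in m.items()})
E
```

```text
pics
0.0 [ 0.2652985  -0.56534709  0.22183903] [-3.06482175e+00 -6.83391855e-01  6.41606434e-04] 0.08794755915765579
scene {'K': [[458.3698, 0.0, 310.0516], [0.0, 458.3698, 239.8072], [0.0, 0.0, 1.0]], 'k1': -0.05697302777005251, 'R': [[0.296, 0.9552, -0.008], [0.7483, -0.237, -0.6196], [-0.5937, 0.1774, -0.7849]], 't': [-0.1602, -0.3593, 1.3853]}
side {'K': [[593.2159, 0.0, 320.5435], [0.0, 593.2159, 249.5392], [0.0, 0.0, 1.0]], 'k1': -0.1860492170699797, 'R': [[-0.9721, -0.2346, -0.0079], [-0.1279, 0.5573, -0.8204], [0.1969, -0.7965, -0.5717]], 't': [0.4867, 0.1021, 0.976]}
wrist {'K': [[372.9899, 0.0, 319.6618], [0.0, 372.9899, 237.5602], [0.0, 0.0, 1.0]], 'k1': -0.07382224563032505, 'mount': [[0.0005, -0.9686, -0.2486, 0.0687], [1.0, 0.0003, 0.001, -0.0013], [-0.0009, -0.2486, 0.9686, -0.162], [0.0, 0.0, 0.0, 1.0]]}
```

View pics/scene0.png

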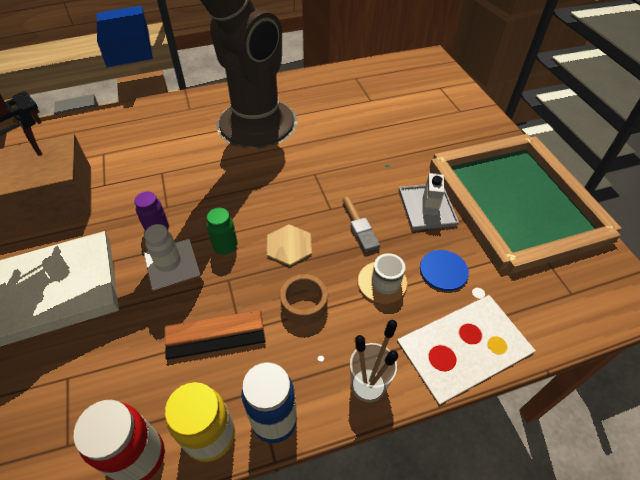

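View pics/side0.png

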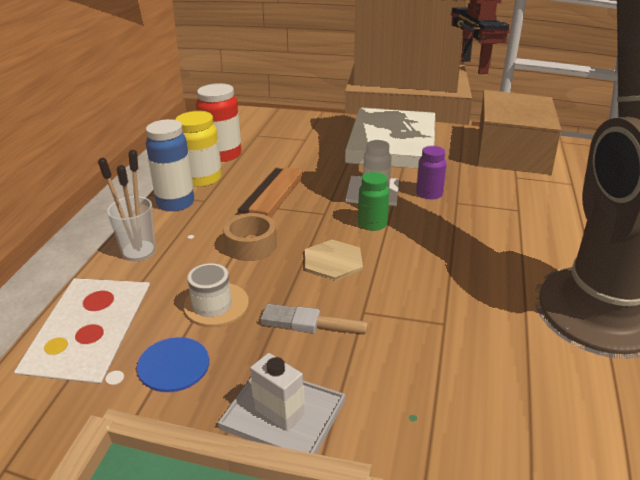

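The scene view shows the white jar on the tile at (160,250), with a purple look-alike at (148,210) and a green one at (222,230). The other items are the board at (290,244), the tub on the cork at (385,280), the blue decoy at (444,270) and the tin in the tray at (432,200). The tape is at (303,297), the squeegee at (215,335) and the brush at (362,225). In the side view the jar is at (376,165), the tub at (209,290), the tin at (277,390) and the board at (334,258). The white or grey jar on the white tile is the one meant. I'll confirm it in enlarged crops.

```bash
python3 - <<'E'
import cv2,numpy as np
def comp(n,cs,out):
    im=cv2.imread(f'pics/{n}0.png');T=[]
    for x,y in cs:
        c=cv2.resize(im[y:y+75,x:x+100],None,fx=4,fy=4,interpolation=cv2.INTER_CUBIC)
        if (x,y) in ((125,188),(330,138)): c=cv2.convertScaleAbs(c,alpha=1.5)
        for i in range(0,100,10):
            cv2.line(c,(4*i,0),(4*i,6 if (x+i)%50 else 14),(0,255,255),1)
            if i%20==0: cv2.putText(c,str(x+i),(4*i,24),0,.38,(0,255,255),1)
        for i in range(0,75,10):
            cv2.line(c,(0,4*i),(6,4*i),(0,255,255),1); 
            if i%20==0 and i:cv2.putText(c,str(y+i),(8,4*i+4),0,.38,(0,255,255),1)
        T.append(c)
    cv2.imwrite(out,np.vstack([np.hstack(T[:2]),np.hstack(T[2:])]))
comp('scene',[(120,216),(240,210),(340,240),(385,165)],'pics/sc.png')
comp('side',[(330,138),(290,220),(165,255),(217,355)],'pics/si.png')
E
```

```text
(no output)
```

View pics/sc.png

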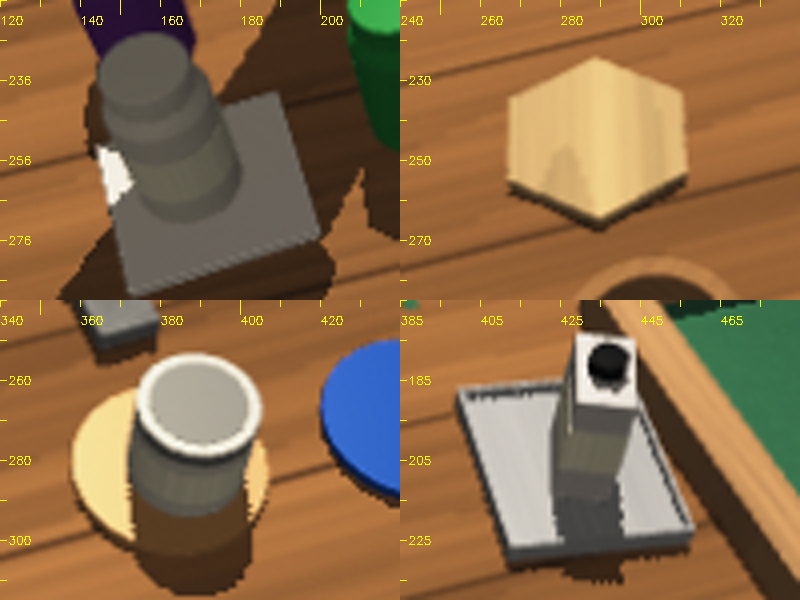

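View pics/si.png

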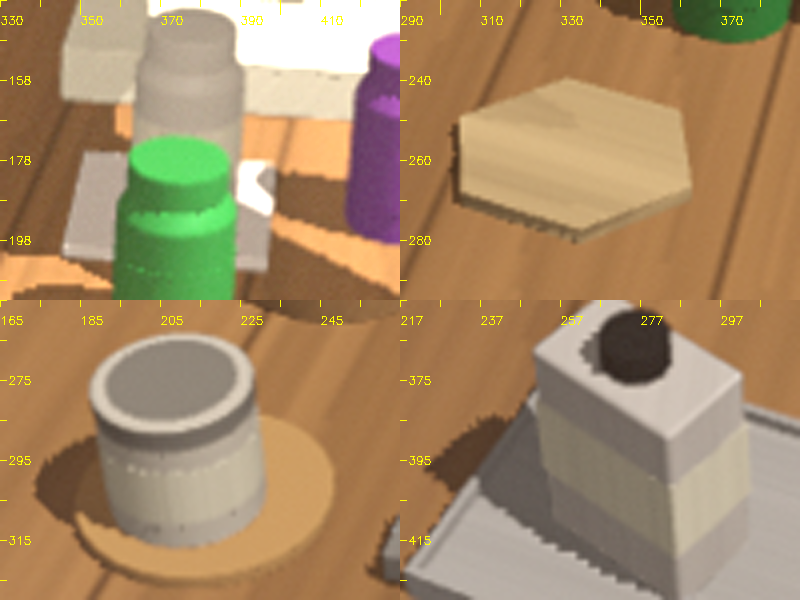

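Both crops confirm the target: the unsaturated white jar stands on the tile, which lies in the arm's shadow. I read the pixel positions off both crops for a two-view fit.

```bash
cat > h.py <<'E'
import numpy as np
from scipy.optimize import least_squares
from plant import camera_model
M={n:camera_model(n) for n in('scene','side')}
def proj(n,X):
    m=M[n];c=np.atleast_2d(X)@np.array(m['R']).T+m['t'];s=c[:,:2]/c[:,2:]
    s=s*(1+m['k1']*(s**2).sum(1,keepdims=True));K=np.array(m['K']);return s@K[:2,:2].T+K[:2,2]
def tri(a,b):
    f=lambda X:np.r_[proj('scene',X)[0]-a,proj('side',X)[0]-b]
    s=least_squares(f,[.5,0,.05]);return s.x.round(4),round(float(np.sqrt((s.fun**2).mean())),2)
def poly(loc,sc,si,g,idx=None):
    # loc Nx2 corners; sc,si dict idx->pixel ; fit x,y,yaw,z
    def f(p):
        c,s=np.cos(p[2]),np.sin(p[2]);X=np.c_[loc@np.array([[c,s],[-s,c]])+p[:2],np.full(len(loc),p[3])]
        return np.concatenate([np.ravel(proj(n,X)[list(d)]-np.array(list(d.values()))) for n,d in(('scene',sc),('side',si)) if d])
    best=min((least_squares(f,[g[0],g[1],y,.01]) for y in np.arange(-3,3.2,.4)),key=lambda s:s.cost)
    return best.x.round(4),round(float(np.sqrt((best.fun**2).mean())),2)
def circ(R,sc,si,g,z=None):
    a=np.linspace(0,2*np.pi,361)[:-1]
    def f(p):
        zz=z if z is not None else p[2]
        X=np.c_[p[0]+R*np.cos(a),p[1]+R*np.sin(a),np.full(360,zz)];o=[]
        for n,P in(('scene',sc),('side',si)):
            if len(P):
                q=proj(n,X);o+=[np.linalg.norm(q-u,axis=1).min() for u in np.array(P)]
        return np.array(o)
    s=least_squares(f,[g[0],g[1],.01],diff_step=1e-4);return s.x.round(4),round(float(np.sqrt((s.fun**2).mean())),2)
E
python3 - <<'E'
from h import *
t=tri((156.5,231.7),(377.7,145.5));print('jar lid',t)
print('tub lid',tri((389.75,266.5),(208.25,276)))
tin=tri((435.8,182.7),(276.6,371.4));print('tin top',tin)
def rect(a,b): return np.array([[a,b],[-a,b],[-a,-b],[a,-b]])/2
sc=[(189.5,239),(200,274.5),(153,290),(144,252.5)]
# same cyclic labelling; side corners matched by projection
g=tri(sc[1],(351.5,176)); 
S=[(351.5,176),(398.5,178),(396.5,203.5),(346,199.75)]
best=None
for k in range(4):
  for d in(1,-1):
    idx=[(k+d*i)%4 for i in range(4)]
    for e in (1,):
      for loc in (rect(.11,.11),rect(.11,.11)[::-1]):
        v=poly(loc,dict(enumerate(sc)),{i:S[j] for i,j in enumerate(idx)},t[0])
        if best is None or v[1]<best[1]:best=v
print('tile',best)
hx=.06*np.c_[np.cos(np.arange(6)*np.pi/3),np.sin(np.arange(6)*np.pi/3)]
B=[(289,224.25),(311,234),(311.75,254),(290,264.75),(267,255),(267.25,234.25)]
Sd=[(331.5,239.5),(360.25,248),(362.75,266.5),(334.25,278.75),(305,268.25),(305,249)]
print('board',min((poly(h,dict(enumerate(B)),{i:Sd[(k+i)%6] for i in range(6)},(.5,0)) for k in range(6) for h in(hx,hx[::-1])),key=lambda v:v[1]))
C=[(72,463),(84,424),(108,398),(134,388),(78,495),(98,525),(134,546),(269,470),(264,500)]
D=[(334,480),(316,442),(290,424),(262,416),(326,515),(300,545),(250,570),(200,577),(150,567),(110,548)]
print('cork',circ(.055,np.array(C)/4+(340,165),np.array(D)/4+(165,180),(.6,.15)))
T=[(429.25,173.5),(443.75,174.25),(443,192.5),(427.25,190.5)]
U=[(250.5,368),(283.75,389.5),(302.5,373.5),(270,354.5)]
print('tin',min((poly(l,dict(enumerate(T)),{i:U[(k+d*i)%4] for i in range(4)},tin[0]) for k in range(4) for d in(1,-1) for r0 in(rect(.06,.036),rect(.036,.06)) for l in(r0,r0[::-1])),key=lambda v:v[1]))
Y={0:(399.25,187.5),1:(412,227.5),2:(458.25,222.5)};V=[(221,412),(297,452),(344,400)]
import itertools
print('tray',min((poly(l,Y,{i:v for i,v in zip(p,V)},tin[0]) for p in itertools.permutations(range(4),3) for r0 in(rect(.136,.116),rect(.116,.136)) for l in(r0,r0[::-1])),key=lambda v:v[1]))
for n,a,b in(('purple',(147,200),(432,152)),('green',(219.5,215),(375,180)),('tape',(304,288),(250,226)),('squA',(263,320),(295,172)),('squB',(168,333),(252,208)),('brA',(347,200),(366,326)),('brB',(371,245),(263,318))): print(n,tri(a,b))
E
```

```text
jar lid (array([ 0.4501, -0.3145,  0.111 ]), 0.27)
tub lid (array([0.6541, 0.1414, 0.0659]), 0.43)
tin top (array([0.4768, 0.336 , 0.0884]), 0.06)
tile (array([ 0.457 , -0.3103,  3.2298,  0.005 ]), 0.7)
board (array([ 0.4859, -0.035 , -2.3588,  0.0056]), 0.51)
cork (array([0.6499, 0.1335, 0.0048]), 0.87)
tin (array([ 0.477 ,  0.3358, -2.0462,  0.0889]), 0.75)
tray (array([ 0.4779,  0.3286, -3.4387,  0.0144]), 3.12)
purple (array([ 0.3359, -0.3294,  0.1008]), 0.2)
green (array([ 0.434 , -0.1768,  0.101 ]), 0.0)
tape (array([ 0.6447, -0.0428,  0.05  ]), 0.85)
squA (array([ 0.6425, -0.1713,  0.0623]), 19.29)
squB (array([ 0.6772, -0.3086, -0.0239]), 21.0)
brA (array([0.3939, 0.1413, 0.0104]), 0.98)
brB (array([0.5569, 0.1516, 0.0071]), 2.03)
```

The heights agree with the text: place tops are about 5–8 mm and the jar's lid about 111 mm. I'll turn the tool to yaw 0, so that tool x is +X, tool y is −Y and tool z is −Z. Then I'll go above the jar.

Emit:
move_arm:
  slide:
    - [0, 0, 0]
    - [0, 0, 0]
    - [0, 0, 0]
    - [0, 0, 0]
    - [0, 0, 0]
    - [0.59, -0.79, 0]
    - [0.59, -0.79, 0]
    - [0.59, -0.79, 0]
    - [0.59, -0.79, 0]
    - [0.59, -0.79, 0]
    - [0.59, -0.79, 0]
    - [0.59, -0.79, 0]
    - [0.59, -0.79, 0]
    - [0, 0, 0]
    - [0, 0, 0]
    - [0, 0, 0]
  spin: [1, 1, 1, 1, 0.19, 0, 0, 0, 0, 0, 0, 0, 0, 0, 0, 0]
  gripper: -1

```text
t: 2.15
ee_pos: [0.4534, -0.3142, 0.2226]
tcp_rot: [3.141, -0.002, -0.001]
contact_force: [0.3, -0.6, -0.2]
gripper_width: 0.0877
gripper_force: 0.0
```

```bash
cat >> h.py <<'E'
from scipy.spatial.transform import Rotation as Ro
def snap(name):
    from plant import sensors,read_camera
    import cv2
    s=sensors.get_state();im=read_camera('wrist');cv2.imwrite(f'pics/{name}.png',im[:,:,::-1])
    np.save(f'pics/{name}.npy',np.r_[s['ee_pos'],s['tcp_rot']]);return s
def wray(name,px):
    """origin, direction (world) of a wrist pixel"""
    import cv2
    p=np.load(f'pics/{name}.npy');m=camera_model('wrist');R=Ro.from_rotvec(p[3:]).as_matrix();Mt=np.array(m['mount']);K=np.array(m['K'])
    d=(np.array(px,float)-K[:2,2])/K[0,0];s=d.copy()
    for _ in range(20): s=d/(1+m['k1']*(s@s))
    return p[:3]+R@Mt[:3,3], R@Mt[:3,:3]@np.r_[s,1]
def wz(name,px,z):
    o,d=wray(name,px);return (o+d*(z-o[2])/d[2]).round(4)
E
python3 -c "
from h import *
s=snap('w1');print(s['t'],s['ee_pos'],s['tcp_rot'],s['joint_positions'])"
```

```text
2.15 [ 0.45341716 -0.31419833  0.22259504] [ 3.14120334e+00 -2.35979064e-03 -6.96925981e-04] [ 0.56467071  0.28882923 -0.05810098  1.77383392  0.01938736  1.07966714
 -1.07247523]
```

View pics/w1.png

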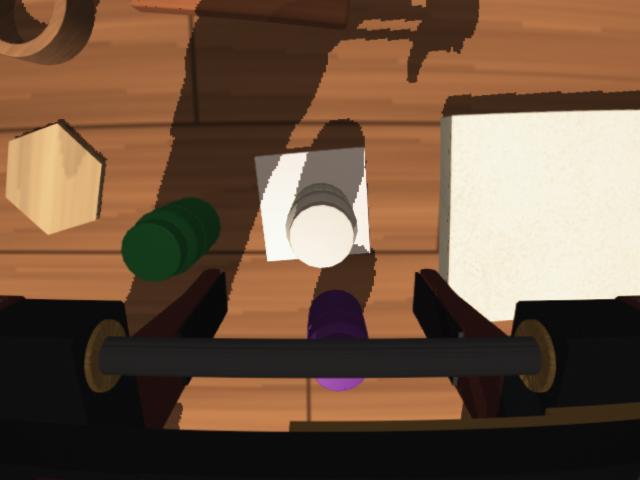

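The wrist view shows the white jar's lid at (322,236) on the white tile, whose corners are at (255,157), (364,147), (370,251) and (268,262). The green jar is at (155,250), the purple one at (338,385) and the board at (55,178).

```bash
python3 - <<'E'
from h import *
print('jar',wz('w1',(322,236),.113), wz('w1',(288,230),.113),wz('w1',(355,240),.113))
T=[wz('w1',p,.008) for p in((255,157),(364,147),(370,251),(268,262))];print(*T,'tile',np.mean(T,0))
H=[wz('w1',p,.008) for p in((62,122),(104,157),(97,220),(48,234),(7,196),(10,143))];print('board',np.mean(H,0))
print('green',wz('w1',(155,250),.1),'purple',wz('w1',(340,385),.1))
E
```

```text
jar [ 0.453  -0.3146  0.113 ] [ 0.4577 -0.2891  0.113 ] [ 0.4499 -0.3395  0.113 ]
[ 0.5075 -0.2488  0.008 ] [ 0.517  -0.3567  0.008 ] [ 0.4102 -0.3659  0.008 ] [ 0.3981 -0.258   0.008 ] tile [ 0.4582  -0.30735  0.008  ]
board [ 0.4878     -0.03506667  0.008     ]
green [ 0.4383 -0.1801  0.1   ] purple [ 0.3132 -0.3308  0.1   ]
```

Emit:
move_arm:
  slide:
    - [0, 0, 0.6]
    - [0, 0, 0.6]
    - [0, 0, 0.6]
    - [0, 0, 0.6]
    - [0, 0, 0.6]
    - [0, 0, 0.6]
    - [0, 0, 0.4]
    - [0, 0, 0.29]
    - [0, 0, 0]
    - [0, 0, 0]
  spin: [0, 0, 0, 0, 0, 0, 0, 0, 0, 0]

```text
t: 3.45
ee_pos: [0.4547, -0.3133, 0.0517]
tcp_rot: [3.141, -0.0, 0.001]
contact_force: [0.8, -0.3, 0.6]
gripper_width: 0.0881
gripper_force: 0.0
```

Emit:
move_arm:
  slide:
    - [0, 0, 0]
    - [0, 0, 0]
    - [0, 0, 0]
    - [0, 0, 0]
    - [0, 0, 0]
    - [0, 0, 0]
    - [0, 0, 0]
    - [0, 0, 0]
  spin: [0, 0, 0, 0, 0, 0, 0, 0]
  gripper: 1
  newtons: 30

```text
t: 4.45
ee_pos: [0.4547, -0.3138, 0.0515]
tcp_rot: [3.14, -0.001, 0.002]
contact_force: [0.3, -4.0, 5.1]
gripper_width: 0.0597
gripper_force: 30.0
```

Emit:
move_arm:
  slide:
    - [0, 0, -0.2]
    - [0, 0, -0.5]
    - [0, 0, -0.6]
    - [0, 0, -0.6]
    - [0, 0, -0.6]
    - [0, 0, -0.6]
    - [0, 0, -0.5]
    - [0, 0, 0]
  spin: [0, 0, 0, 0, 0, 0, 0, 0]

```text
t: 5.45
ee_pos: [0.4545, -0.3122, 0.1956]
tcp_rot: [-3.141, -0.001, -0.001]
contact_force: [-0.0, 0.5, -4.2]
gripper_width: 0.0597
gripper_force: 30.0
```

Emit:
move_arm:
  slide:
    - [0.05, -0.35, 0]
    - [0.07, -0.6, 0]
    - [0.08, -0.7, 0]
    - [0.08, -0.7, 0]
    - [0.08, -0.7, 0]
    - [0.08, -0.7, 0]
    - [0.08, -0.7, 0]
    - [0.08, -0.7, 0]
    - [0.08, -0.7, 0]
    - [0.08, -0.6, 0]
    - [0.08, -0.52, 0]
    - [0, 0, 0]
    - [0, 0, 0]
  spin: [0, 0, 0, 0, 0, 0, 0, 0, 0, 0, 0, 0, 0]

```text
t: 7.08
ee_pos: [0.4871, -0.0344, 0.1943]
tcp_rot: [3.141, 0.0, -0.003]
contact_force: [0.8, -0.8, -5.0]
gripper_width: 0.0599
gripper_force: 30.0
```

Emit:
move_arm:
  slide:
    - [0, 0, 0.4]
    - [0, 0, 0.6]
    - [0, 0, 0.6]
    - [0, 0, 0.6]
    - [0, 0, 0.5]
    - [0, 0, 0.4]
    - [0, 0, 0.2]
    - [0, 0, 0.1]
    - [0, 0, 0.06]
    - [0, 0, 0.06]
    - [0, 0, 0.04]
    - [0, 0, 0]
    - [0, 0, 0]
  spin: [0, 0, 0, 0, 0, 0, 0, 0, 0, 0, 0, 0, 0]

```text
t: 8.7
ee_pos: [0.488, -0.0342, 0.0528]
tcp_rot: [3.142, 0.0, 0.0]
contact_force: [-0.5, 0.6, -4.0]
gripper_width: 0.06
gripper_force: 30.0
```

Emit:
move_arm:
  slide:
    - [0, 0, 0.03]
    - [0, 0, 0.02]
    - [0, 0, 0]
  spin: [0, 0, 0]

```text
t: 9.07
ee_pos: [0.4882, -0.0343, 0.0515]
tcp_rot: [3.141, -0.0, 0.001]
contact_force: [-2.0, -0.6, 6.2]
gripper_width: 0.0597
gripper_force: 30.0
```

Emit:
move_arm:
  slide:
    - [0, 0, 0]
    - [0, 0, 0]
    - [0, 0, 0]
    - [0, 0, 0]
    - [0, 0, 0]
    - [0, 0, -0.3]
    - [0, 0, -0.6]
    - [0, 0, -0.8]
    - [0, 0, -0.8]
    - [0, 0, -0.8]
    - [0, 0, -0.8]
    - [0, 0, -0.2]
    - [0, 0, 0]
  spin: [0, 0, 0, 0, 0, 0, 0, 0, 0, 0, 0, 0, 0]
  gripper: -1

```text
t: 10.7
ee_pos: [0.4879, -0.0342, 0.223]
tcp_rot: [3.141, -0.0, 0.001]
contact_force: [0.0, -0.4, -0.4]
gripper_width: 0.0877
gripper_force: 0.0
```

Emit:
move_arm:
  slide:
    - [-0.02, -0.5, 0]
    - [-0.03, -0.8, 0]
    - [-0.03, -0.8, 0]
    - [-0.03, -0.8, 0]
    - [-0.03, -0.8, 0]
    - [-0.03, -0.8, 0]
    - [-0.03, -0.8, 0]
    - [-0.03, -0.8, 0]
    - [-0.03, -0.8, 0]
    - [0, -0.8, 0]
    - [0, -0.8, 0]
    - [0, -0.75, 0]
    - [0, 0, 0]
    - [0, 0, 0]
    - [0, 0, 0]
  spin: [0, 0, 0, 0, 0, 0, 0, 0, 0, 0, 0, 0, 0, 0, 0]

```text
t: 12.58
ee_pos: [0.4778, 0.3344, 0.2222]
tcp_rot: [3.141, -0.002, -0.001]
contact_force: [0.4, -0.1, 0.0]
gripper_width: 0.0875
gripper_force: 0.0
```

```bash
python3 -c "
from h import *
s=snap('w2');print(s['t'],s['ee_pos'],s['tcp_rot'],s['joint_positions'])"
```

```text
12.575 [0.4777588  0.33438389 0.22219612] [ 3.14055261e+00 -2.44878048e-03 -6.17270226e-04] [-0.37850809  0.37489501 -0.41453106  1.67955414  0.16490308  1.12269761
 -2.41162976]
```

View pics/w2.png

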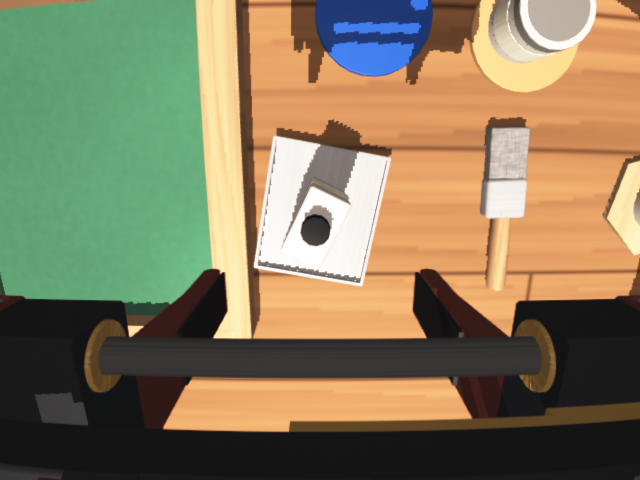

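The tray's corners are at about (276,135), (390,156), (362,285) and (255,267). The tin is turned inside it, with its cap at (316,230), the tub and cork are at (540,30) and the board is at the right edge. I'll enlarge the tin to read its corners.

```bash
python3 - <<'E'
import cv2
im=cv2.imread('pics/w2.png')[125:295,240:410];c=cv2.resize(im,None,fx=3.5,fy=3.5,interpolation=cv2.INTER_CUBIC)
for i in range(0,170,20):
    cv2.putText(c,str(240+i),(int(3.5*i),10),0,.38,(0,0,255),1);cv2.line(c,(int(3.5*i),12),(int(3.5*i),18),(0,0,255),1)
    cv2.putText(c,str(125+i),(0,int(3.5*i)+4),0,.38,(0,0,255),1);cv2.line(c,(28,int(3.5*i)),(34,int(3.5*i)),(0,0,255),1)
cv2.imwrite('pics/w2c.png',c)
E
```

```text
(no output)
```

View pics/w2c.png

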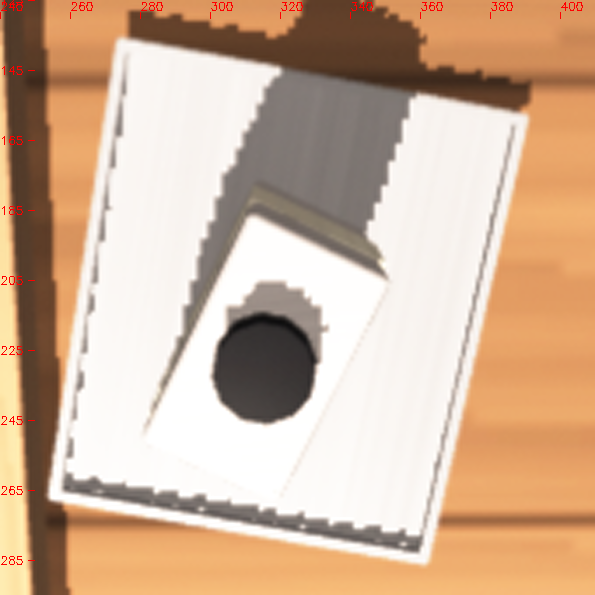

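The crop gives the tin's top corners at (310.9,186.4), (350.9,205), (320,267) and (282,247.9). The tray rim's corners are at (273.7,135.9), (390.9,158.1), (362,285.9) and (254,267.6).

```bash
python3 - <<'E'
from h import *
T=np.array([wz('w2',p,.093) for p in((310.9,186.4),(350.9,205),(320,267),(282,247.9))])
print(T,T.mean(0),np.linalg.norm(np.diff(T,axis=0),axis=1)); d=T[0]-T[3]+T[1]-T[2];print('long axis deg',np.degrees(np.arctan2(d[1],d[0])))
Y=np.array([wz('w2',p,.014) for p in((273.7,135.9),(390.9,158.1),(362,285.9),(254,267.6))]);print(Y.mean(0),np.linalg.norm(np.diff(Y,axis=0),axis=1))
E
```

```text
[[0.5123 0.3424 0.093 ]
 [0.4976 0.311  0.093 ]
 [0.4461 0.3354 0.093 ]
 [0.4625 0.3663 0.093 ]] [0.479625 0.338775 0.093   ] [0.03467059 0.05698781 0.03498242]
long axis deg -25.49187990737172
[0.474775 0.33515  0.014   ] [0.1158379  0.13539073 0.11574787]
```

Emit:
move_arm:
  slide:
    - [0.03, -0.065, 0]
    - [0, 0, 0]
    - [0, 0, 0]
    - [0, 0, 0]
    - [0, 0, 0]
    - [0, 0, 0]
    - [0, 0, 0]
    - [0, 0, 0]
    - [0, 0, 0]
    - [0, 0, 0]
    - [0, 0, 0]
    - [0, 0, 0]
    - [0, 0, 0]
  spin: [-1, -1, -1, -1, -1, -1, -1, -1, -1, -1, -1, -1, -1]

```text
t: 14.25
ee_pos: [0.4791, 0.3375, 0.2228]
tcp_rot: [2.439, 1.979, 0.0]
contact_force: [0.2, 0.5, 0.4]
gripper_width: 0.088
gripper_force: 0.0
```

Emit:
move_arm:
  slide:
    - [0, 0, 0]
    - [0, 0, 0]
    - [0, 0, 0]
    - [0, 0, 0]
    - [0, 0, 0]
    - [0, 0, 0]
    - [0, 0, 0]
    - [0, 0, 0]
    - [0, 0, 0]
    - [0, 0, 0]
    - [0, 0, 0]
    - [0, 0, 0]
    - [0, 0, 0]
    - [0, 0, 0]
    - [0, 0, 0]
  spin: [-1, -1, -1, -1, -1, -1, -1, -1, -1, -1, -1, -1, -0.63, 0, 0]

```text
t: 16.12
ee_pos: [0.4789, 0.3379, 0.2227]
tcp_rot: [0.716, 3.059, -0.0]
contact_force: [0.3, -0.2, -0.4]
gripper_width: 0.0878
gripper_force: 0.0
```

Emit:
move_arm:
  slide:
    - [0, 0, 0.6]
    - [0, 0, 0.6]
    - [0, 0, 0.6]
    - [0, 0, 0.6]
    - [0, 0, 0.6]
    - [0, 0, 0.6]
    - [0, 0, 0.5]
    - [0, 0, 0.37]
    - [0, 0, 0]
    - [0, 0, 0]
  spin: [0, 0, 0, 0, 0, 0, 0, 0, 0, 0]

```text
t: 17.38
ee_pos: [0.479, 0.3388, 0.0445]
tcp_rot: [0.713, 3.059, 0.001]
contact_force: [-0.1, -0.2, -0.0]
gripper_width: 0.0879
gripper_force: 0.0
```

Emit:
move_arm:
  slide:
    - [0, 0, 0]
    - [0, 0, 0]
    - [0, 0, 0]
    - [0, 0, 0]
    - [0, 0, 0]
    - [0, 0, 0]
    - [0, 0, 0]
    - [0, 0, 0]
  spin: [0, 0, 0, 0, 0, 0, 0, 0]
  gripper: 1
  newtons: 30

```text
t: 18.38
ee_pos: [0.4786, 0.3383, 0.0438]
tcp_rot: [-0.713, -3.06, 0.0]
contact_force: [0.3, -0.2, 0.7]
gripper_width: 0.0359
gripper_force: 30.0
```

Emit:
move_arm:
  slide:
    - [0, 0, -0.2]
    - [0, 0, -0.5]
    - [0, 0, -0.6]
    - [0, 0, -0.6]
    - [0, 0, -0.6]
    - [0, 0, -0.6]
    - [0, 0, -0.6]
    - [0, 0, -0.3]
    - [0, 0, 0]
    - [0, 0, 0]
    - [0, 0, 0]
    - [0, 0, 0]
    - [0, 0, 0]
    - [0, 0, 0]
  spin: [0, 0, 0, 0, 0, 0, 0, -1, -1, -1, -1, -0.38, 0, 0]

```text
t: 20.12
ee_pos: [0.4787, 0.3384, 0.2041]
tcp_rot: [0.0, 3.141, 0.0]
contact_force: [0.4, -0.1, -4.3]
gripper_width: 0.0362
gripper_force: 30.0
```

Emit:
move_arm:
  slide:
    - [0, -0.4, 0]
    - [0.02, -0.7, 0]
    - [0.03, -0.85, 0]
    - [0.03, -0.85, 0]
    - [0.03, -0.85, 0]
    - [0.03, -0.85, 0]
    - [0.03, -0.85, 0]
    - [0.03, -0.85, 0]
    - [0.03, -0.85, 0]
    - [0.03, -0.85, 0]
    - [0.03, -0.85, 0]
    - [0.03, -0.85, 0]
    - [0.03, -0.85, 0]
    - [0.03, -0.85, 0]
    - [0.03, -0.85, 0]
    - [0.03, -0.85, 0]
    - [0.03, -0.85, 0]
    - [0.03, -0.85, 0]
    - [0.03, -0.85, 0]
    - [0, -0.62, 0]
  spin: [0, 0, 0, 0, 0, 0, 0, 0, 0, 0, 0, 0, 0, 0, 0, 0, 0, 0, 0, 0]

```text
t: 22.62
ee_pos: [0.457, -0.3106, 0.2037]
tcp_rot: [-0.002, -3.141, 0.001]
contact_force: [-0.2, -0.3, -4.5]
gripper_width: 0.0357
gripper_force: 30.0
```

Emit:
move_arm:
  slide:
    - [0, 0, 0]
    - [0, 0, 0]
    - [0, 0, 0]
  spin: [0, 0, 0]

```text
t: 23.0
ee_pos: [0.4584, -0.3073, 0.2041]
tcp_rot: [-0.005, 3.142, -0.0]
contact_force: [-0.0, 0.0, -4.0]
gripper_width: 0.036
gripper_force: 30.0
```

Emit:
move_arm:
  slide:
    - [0, 0, 0.4]
    - [0, 0, 0.6]
    - [0, 0, 0.6]
    - [0, 0, 0.6]
    - [0, 0, 0.6]
    - [0, 0, 0.5]
    - [0, 0, 0.3]
    - [0, 0, 0.2]
    - [0, 0, 0.1]
    - [0, 0, 0.07]
    - [0, 0, 0]
    - [0, 0, 0]
  spin: [0, 0, 0, 0, 0, 0, 0, 0, 0, 0, 0, 0]

```text
t: 24.5
ee_pos: [0.4584, -0.3086, 0.0454]
tcp_rot: [-0.001, 3.141, -0.001]
contact_force: [-0.1, -0.2, -3.2]
gripper_width: 0.0359
gripper_force: 30.0
```

Emit:
move_arm:
  slide:
    - [0, 0, 0.03]
    - [0, 0, 0.02]
    - [0, 0, 0]
  spin: [0, 0, 0]

```text
t: 24.88
ee_pos: [0.4583, -0.3085, 0.0438]
tcp_rot: [-0.002, 3.142, -0.001]
contact_force: [-2.5, 1.1, 6.2]
gripper_width: 0.0359
gripper_force: 30.0
```

Emit:
move_arm:
  slide:
    - [0, 0, 0]
    - [0, 0, 0]
    - [0, 0, 0]
    - [0, 0, 0]
    - [0, 0, 0]
    - [0, 0, -0.3]
    - [0, 0, -0.6]
    - [0, 0, -0.8]
    - [0, 0, -0.8]
    - [0, 0, -0.8]
    - [0, 0, -0.8]
    - [0, 0, -0.4]
    - [0, 0, 0]
  spin: [0, 0, 0, 0, 0, 0, 0, 0, 0, 0, 0, 0, 0]
  gripper: -1

```text
t: 26.5
ee_pos: [0.4586, -0.3086, 0.2244]
tcp_rot: [-0.001, 3.14, -0.003]
contact_force: [-0.3, 0.5, -0.5]
gripper_width: 0.0878
gripper_force: 0.0
```

Emit:
move_arm:
  slide:
    - [-0.1, 0.3, 0]
    - [-0.3, 0.7, 0]
    - [-0.35, 0.8, 0]
    - [-0.35, 0.8, 0]
    - [-0.35, 0.8, 0]
    - [-0.35, 0.8, 0]
    - [-0.35, 0.8, 0]
    - [-0.35, 0.8, 0]
    - [-0.35, 0.8, 0]
    - [-0.35, 0.8, 0]
    - [-0.35, 0.8, 0]
    - [-0.35, 0.8, 0]
    - [-0.35, 0.8, 0]
    - [-0.35, 0.8, 0]
    - [-0.27, 0.6, 0]
    - [0, 0, 0]
    - [0, 0, 0]
    - [0, 0, 0]
  spin: [0, 0, 0, 0, 0, 0, 0, 0, 0, 0, 0, 0, 0, 0, 0, 0, 0, 0]

```text
t: 28.75
ee_pos: [0.6523, 0.1384, 0.2227]
tcp_rot: [-0.0, -3.141, 0.001]
contact_force: [-1.1, -0.3, 0.5]
gripper_width: 0.0876
gripper_force: 0.0
```

```bash
python3 - <<'E'
from h import *
import cv2
s=snap('w3');print(s['t'],s['ee_pos'],s['tcp_rot'])
from plant import read_camera
cv2.imwrite('pics/scene1.png',read_camera('scene')[:,:,::-1])
E
```

```text
28.75 [0.65232177 0.1384369  0.22267333] [-4.61329248e-04 -3.14109251e+00  1.40536954e-03]
```

View pics/w3.png

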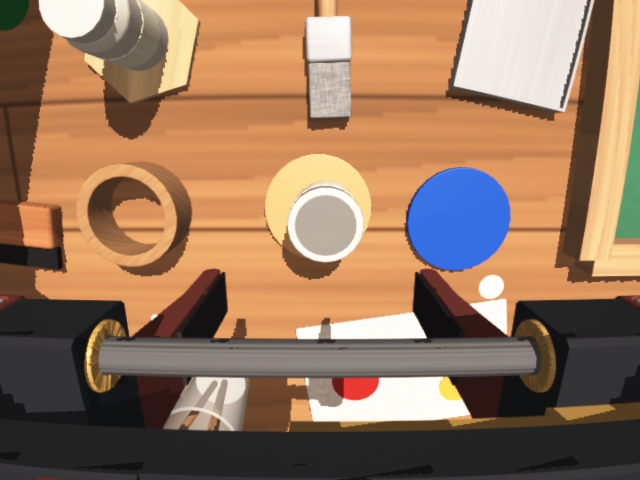

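The wrist view shows the tub's lid centred at (326,224) with the cork disc at (318,207), and the jar standing on the board at top left. The tape is at (133,215) and the blue decoy at (458,218). The brush cup at (205,400) lies nearby, so I'll check its position.

```bash
python3 - <<'E'
from h import *
print('tub',wz('w3',(326,224),.070),'cork',wz('w3',(318,207),.008),[wz('w3',p,.008) for p in((265,207),(371,207),(318,154))])
for a,b in(((360,343),(122,175)),((391,327),(133,160)),((392,356),(105,168)),((360,343),(105,168)),((392,356),(122,175)),((370,390),(137,248))): print(tri(a,b))
print('brush',wz('w3',(329,117),.01),'jar lid',wz('w3',(78,12),.113),'tape',wz('w3',(128,212),.045))
E
```

```text
tub [0.654  0.1452 0.07  ] cork [0.6498 0.138  0.008 ] [array([0.6497, 0.0837, 0.008 ]), array([0.6497, 0.1922, 0.008 ]), array([0.5966, 0.138 , 0.008 ])]
(array([0.8531, 0.0021, 0.1644]), 5.94)
(array([0.8369, 0.0361, 0.2006]), 5.62)
(array([0.8864, 0.0299, 0.1829]), 0.2)
(array([0.8689, 0.0034, 0.183 ]), 10.97)
(array([0.8708, 0.0288, 0.1647]), 5.4)
(array([0.8683, 0.0156, 0.0019]), 1.35)
brush [0.5614 0.1486 0.01  ] jar lid [ 0.4941 -0.0273  0.113 ] tape [ 0.6477 -0.0412  0.045 ]
```

Emit:
move_arm:
  slide:
    - [-0.04, 0.12, 0.4]
    - [0, 0, 0.6]
    - [0, 0, 0.6]
    - [0, 0, 0.6]
    - [0, 0, 0.6]
    - [0, 0, 0.6]
    - [0, 0, 0.6]
    - [0, 0, 0.5]
    - [0, 0, 0.34]
    - [0, 0, 0]
    - [0, 0, 0]
  spin: [0, 0, 0, 0, 0, 0, 0, 0, 0, 0, 0]

```text
t: 30.22
ee_pos: [0.6546, 0.145, 0.0302]
tcp_rot: [-0.002, 3.141, 0.001]
contact_force: [0.1, 1.4, -0.2]
gripper_width: 0.0875
gripper_force: 0.0
```

Emit:
move_arm:
  slide:
    - [0, 0, 0]
    - [0, 0, 0]
    - [0, 0, 0]
    - [0, 0, 0]
    - [0, 0, 0]
    - [0, 0, 0]
    - [0, 0, 0]
    - [0, 0, 0]
  spin: [0, 0, 0, 0, 0, 0, 0, 0]
  gripper: 1
  newtons: 30

```text
t: 31.22
ee_pos: [0.6544, 0.1444, 0.0299]
tcp_rot: [-0.001, 3.141, -0.001]
contact_force: [-1.7, -1.5, 5.8]
gripper_width: 0.0661
gripper_force: 30.0
```

Emit:
move_arm:
  slide:
    - [0, 0, -0.2]
    - [0, 0, -0.5]
    - [0, 0, -0.6]
    - [0, 0, -0.6]
    - [0, 0, -0.6]
    - [0, 0, -0.2]
    - [0.3, 0.315, 0]
    - [0.6, 0.6, 0]
    - [0.6, 0.65, 0]
    - [0.6, 0.65, 0]
    - [0.6, 0.65, 0]
    - [0.6, 0.65, 0]
    - [0.6, 0.6, 0]
    - [0.57, 0.6, 0]
    - [0, 0, 0]
    - [0, 0, 0]
    - [0, 0, 0]
  spin: [0, 0, 0, 0, 0, 0, 0, 0, 0, 0, 0, 0, 0, 0, 0, 0, 0]

```text
t: 33.35
ee_pos: [0.4755, 0.332, 0.1369]
tcp_rot: [-0.001, -3.141, 0.001]
contact_force: [-0.2, -0.6, -1.5]
gripper_width: 0.0656
gripper_force: 30.0
```

Emit:
move_arm:
  slide:
    - [0, 0, 0.4]
    - [0, 0, 0.6]
    - [0, 0, 0.6]
    - [0, 0, 0.4]
    - [0, 0, 0.3]
    - [0, 0, 0.2]
    - [0, 0, 0.1]
    - [0, 0, 0.03]
    - [0, 0, 0]
    - [0, 0, 0]
  spin: [0, 0, 0, 0, 0, 0, 0, 0, 0, 0]

```text
t: 34.6
ee_pos: [0.4753, 0.3331, 0.0326]
tcp_rot: [-0.002, 3.141, 0.0]
contact_force: [-0.9, -0.5, -1.9]
gripper_width: 0.0658
gripper_force: 30.0
```

Emit:
move_arm:
  slide:
    - [0, 0, 0.03]
    - [0, 0, 0.02]
    - [0, 0, 0]
  spin: [0, 0, 0]

```text
t: 34.98
ee_pos: [0.4751, 0.3329, 0.0301]
tcp_rot: [0.002, -3.141, 0.0]
contact_force: [0.2, 0.6, -2.5]
gripper_width: 0.0658
gripper_force: 30.0
```

Emit:
move_arm:
  slide:
    - [0, 0, 0.02]
    - [0, 0, 0]
  spin: [0, 0]

```text
t: 35.22
ee_pos: [0.4751, 0.3331, 0.0299]
tcp_rot: [-0.002, 3.141, -0.0]
contact_force: [-1.0, -1.7, 4.0]
gripper_width: 0.0654
gripper_force: 30.0
```

Emit:
move_arm:
  slide:
    - [0, 0, 0]
    - [0, 0, 0]
    - [0, 0, 0]
    - [0, 0, 0]
    - [0, 0, 0]
    - [0, 0, -0.3]
    - [0, 0, -0.6]
    - [0, 0, -0.8]
    - [0, 0, -0.8]
    - [0, 0, -0.8]
    - [0, 0, -0.8]
    - [0, 0, -0.75]
    - [0, 0, 0]
    - [0, 0, 0]
  spin: [0, 0, 0, 0, 0, 0, 0, 0, 0, 0, 0, 0, 0, 0]
  gripper: -1

```text
t: 36.98
ee_pos: [0.4749, 0.3327, 0.2238]
tcp_rot: [-0.002, 3.141, -0.001]
contact_force: [-0.2, -0.6, -1.3]
gripper_width: 0.0879
gripper_force: 0.0
```

```bash
python3 -c "
from h import *
s=snap('w4');print(s['ee_pos'])
import cv2;from plant import read_camera
a=cv2.imread('pics/w4.png')[60:310,220:430];b=read_camera('scene')[200:300,115:240,::-1]
a=cv2.resize(a,(420,500));b=cv2.resize(b,(375,300),interpolation=cv2.INTER_CUBIC)
import numpy as np
c=np.zeros((500,800,3),np.uint8);c[:,:420]=a;c[:300,423:798]=b;cv2.imwrite('pics/c4.png',c)"
```

```text
[0.47493851 0.33271016 0.22375195]
```

View pics/c4.png

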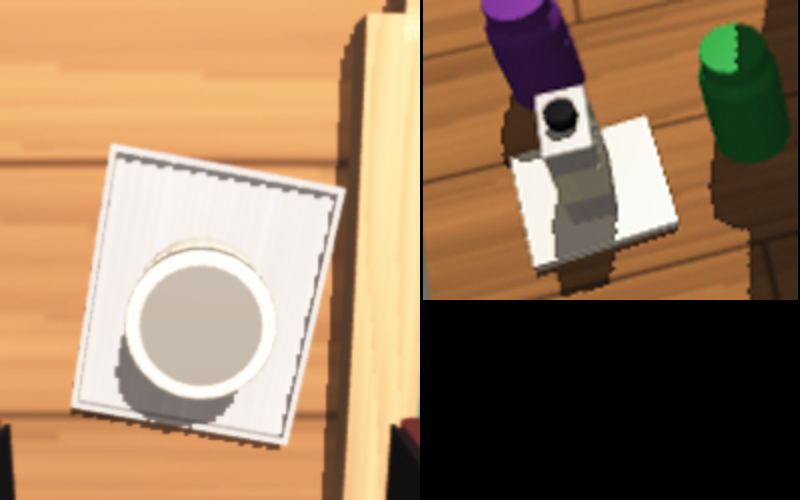

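The left crop shows the tub's lid at wrist pixel (320,221.5) inside the tray. The right crop shows the tin upright on the tile. I'll check both offsets numerically.

```bash
python3 - <<'E'
from h import *
Y=np.mean([wz('w4',p,.014) for p in((275.5,132.5),(392.5,155),(364,282),(256,263.5))],0)
print('tray',Y,'tub',wz('w4',(320,221.5),.070))
def sz(P,z):
    f=lambda v:proj('scene',[v[0],v[1],z])[0]-P
    return least_squares(f,[.45,-.3]).x
t=np.mean([sz(p,.093) for p in((152.3,232),(168.7,228.7),(171.3,250),(155,252.3))],0)
u=np.mean([sz(p,.008) for p in((144.7,252.7),(189,239.3),(200,274),(153.3,289.3))],0);print('tin',t,'tile',u,t-u)
E
```

```text
tray [0.47575 0.3363  0.014  ] tub [0.4748 0.3344 0.07  ]
tin [ 0.46131438 -0.30945748] tile [ 0.46115037 -0.30861624] [ 0.000164   -0.00084124]
```

Emit:
move_arm:
  slide:
    - [0, -0.5, 0]
    - [-0.03, -0.8, 0]
    - [-0.03, -0.8, 0]
    - [-0.03, -0.8, 0]
    - [-0.03, -0.8, 0]
    - [-0.03, -0.8, 0]
    - [-0.03, -0.8, 0]
    - [-0.03, -0.8, 0]
    - [-0.03, -0.8, 0]
    - [-0.03, -0.8, 0]
    - [-0.03, -0.8, 0]
    - [-0.01, -0.67, 0]
    - [0, 0, 0]
    - [0, 0, 0]
    - [0, 0, 0]
  spin: [0, 0, 0, 0, 0, 0, 0, 0, 0, 0, 0, 0, 0, 0, 0]

```text
t: 38.95
ee_pos: [0.4878, -0.0325, 0.2234]
tcp_rot: [0.005, -3.142, -0.0]
contact_force: [0.3, 0.1, -0.7]
gripper_width: 0.0877
gripper_force: 0.0
```

The tub and the tin are both centred within 2 mm. Now the jar.

Emit:
move_arm:
  slide:
    - [0, -0.04, 0.6]
    - [0, 0, 0.6]
    - [0, 0, 0.6]
    - [0, 0, 0.6]
    - [0, 0, 0.6]
    - [0, 0, 0.6]
    - [0, 0, 0.4]
    - [0, 0, 0.3]
    - [0, 0, 0]
    - [0, 0, 0]
  spin: [0, 0, 0, 0, 0, 0, 0, 0, 0, 0]

```text
t: 40.2
ee_pos: [0.4883, -0.0352, 0.052]
tcp_rot: [-0.002, 3.141, -0.0]
contact_force: [-0.1, -0.3, 0.2]
gripper_width: 0.0877
gripper_force: 0.0
```

Emit:
move_arm:
  slide:
    - [0, 0, 0]
    - [0, 0, 0]
    - [0, 0, 0]
    - [0, 0, 0]
    - [0, 0, 0]
    - [0, 0, 0]
    - [0, 0, 0]
    - [0, 0, 0]
  spin: [0, 0, 0, 0, 0, 0, 0, 0]
  gripper: 1
  newtons: 30

```text
t: 41.2
ee_pos: [0.4881, -0.0351, 0.0517]
tcp_rot: [-0.002, 3.141, 0.0]
contact_force: [-0.1, 1.8, 5.5]
gripper_width: 0.0594
gripper_force: 30.0
```

Emit:
move_arm:
  slide:
    - [0, 0, -0.2]
    - [0, 0, -0.5]
    - [0, 0, -0.6]
    - [0, 0, -0.6]
    - [0, 0, -0.6]
    - [-0.27, 0.29, 0]
    - [-0.5, 0.5, 0]
    - [-0.6, 0.6, 0]
    - [-0.6, 0.6, 0]
    - [-0.6, 0.6, 0]
    - [-0.6, 0.6, 0]
    - [-0.5, 0.6, 0]
    - [-0.4, 0.5, 0]
    - [0, 0, 0]
    - [0, 0, 0]
    - [0, 0, 0]
  spin: [0, 0, 0, 0, 0, 0, 0, 0, 0, 0, 0, 0, 0, 0, 0, 0]

```text
t: 43.2
ee_pos: [0.6502, 0.135, 0.1516]
tcp_rot: [-0.0, -3.141, 0.001]
contact_force: [0.0, 0.6, -3.8]
gripper_width: 0.0595
gripper_force: 30.0
```

Emit:
move_arm:
  slide:
    - [0, 0, 0.4]
    - [0, 0, 0.6]
    - [0, 0, 0.6]
    - [0, 0, 0.3]
    - [0, 0, 0.25]
    - [0, 0, 0.15]
    - [0, 0, 0.1]
    - [0, 0, 0.05]
    - [0, 0, 0]
    - [0, 0, 0]
  spin: [0, 0, 0, 0, 0, 0, 0, 0, 0, 0]

```text
t: 44.45
ee_pos: [0.6507, 0.1364, 0.0538]
tcp_rot: [-0.002, 3.141, 0.0]
contact_force: [0.3, -0.2, -4.9]
gripper_width: 0.0596
gripper_force: 30.0
```

Emit:
move_arm:
  slide:
    - [0, 0, 0.03]
    - [0, 0, 0.02]
    - [0, 0, 0.01]
    - [0, 0, 0]
  spin: [0, 0, 0, 0]

```text
t: 44.95
ee_pos: [0.6506, 0.1364, 0.0518]
tcp_rot: [-0.002, 3.141, -0.0]
contact_force: [-2.8, -1.2, 5.2]
gripper_width: 0.0596
gripper_force: 30.0
```

Touchdown. I'll release, rise and check.

Emit:
move_arm:
  slide:
    - [0, 0, 0]
    - [0, 0, 0]
    - [0, 0, 0]
    - [0, 0, 0]
    - [0, 0, 0]
    - [0, 0, -0.3]
    - [0, 0, -0.6]
    - [0, 0, -0.8]
    - [0, 0, -0.8]
    - [0, 0, -0.8]
    - [0, 0, -0.8]
    - [0, 0, -0.4]
    - [0, 0, 0]
    - [0, 0, 0]
  spin: [0, 0, 0, 0, 0, 0, 0, 0, 0, 0, 0, 0, 0, 0]
  gripper: -1

```text
t: 46.7
ee_pos: [0.6501, 0.136, 0.23]
tcp_rot: [0.002, -3.14, 0.001]
contact_force: [0.9, 0.1, -0.1]
gripper_width: 0.0879
gripper_force: 0.0
```

```bash
python3 -c "
from h import *
s=snap('w5');print(s['t'],s['ee_pos'])"
```

```text
46.7 [0.65011464 0.13597928 0.23002118]
```

View pics/w5.png

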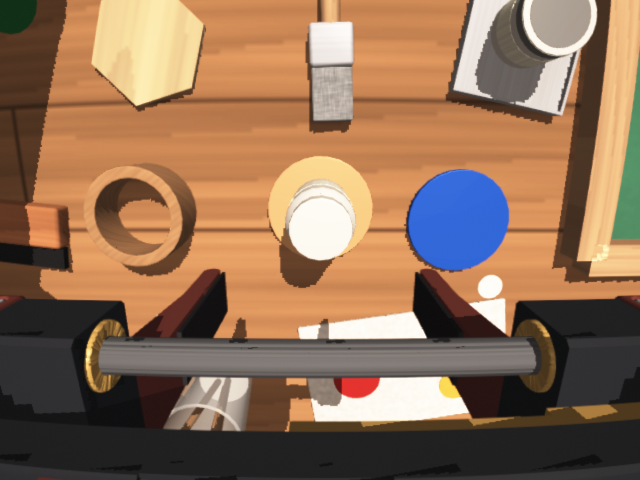

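The jar's lid at (320,228) stands on the cork, centred at about (320,208). The board at top left is empty, the tub is in the tray, and the bystanders haven't moved. I'll check the jar's offset and hand in.

```bash
python3 -c "
from h import *
j=wz('w5',(320,228),.113);c=wz('w5',(320,208),.008);d=np.hypot(*(j-c)[:2]);print(j,c,d)
from plant import r
if d<.008: print(r.sign_off())"
```

```text
[0.647  0.1376 0.113 ] [0.6497 0.1376 0.008 ] 0.0027000000000000357
the job is handed in; nothing more can be done
None
```

Job handed in at about 47 s: by my camera measurements the jar (on the cork), tin (on the tile) and tub (in the tray) each stand within 3 mm of centre, the spare board is empty, and the tape, squeegee and brush look unmoved; the judge's verdict was not shown.

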